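# Hold the frame heater's bay gate open

## Task

Open the gate of the frame heater's cool-down bay and hold it for me. First squeeze the rear catch on the dark deck, sliding its tab towards its fixed post until it stops, then squeeze the front catch in the same way (it is blocked until the rear one is in); then swing the gate towards the robot by its upright post, past the detent, until it stands wide open, about square to the front of the bay. A spring pulls it back, so finish while still holding the post with the gate wide open; leave both catches squeezed in and do not disturb the frame, lens, canisters or other things lying about.

Things in the scene. Friction and masses are not known exactly. Their poses are not given: they have to be found in the camera images.
- rear_catch (a joint): slide of the rear catch's tab, m: 0 out, as found (within 2 mm), 0.016 fully squeezed in against its stop. It moves along its own point's +x, towards rear_post. Stiff (about 3 N), no spring: it stays where it is left.
- front_catch (a joint): slide of the front catch's tab, m: 0 out, as found (gate bolted), 0.016 fully squeezed in against its stop (gate free). It moves along its own point's -y, towards front_post. Stiff (about 3 N), no spring: it stays where it is left. The rear catch's tongue blocks it until the rear catch is in.
- gate (a joint): opening angle of the gate, rad: 0 closed, 1.57 square to the bay's front, stop at 1.75. A spring pulls it shut (about 3 N at the grip post when wide open); a sprung brass plunger makes a detent between 0.7 and 1.0 (up to about 10 N at the post to pass it); the hinge is damped, so move it slowly; let go beyond that, it falls back to rest at about 1.0. Until the front catch is in, the bolt blocks it.
- rear_tab (a point): centre of the upright part of the rear catch's sliding steel tab, 10 mm thick along its x (the slide direction), 24 mm wide along y, standing 50 mm above the dark deck; this point is at 100 mm height, 30 mm above the deck and 20 mm below the tab's top. The rear catch is the one farther from the robot. Its frame has the heater's axes: x towards the back of the heater, away from the gate's opening side, y to the heater's left, z up.
- rear_post (a point): centre of the rear catch's fixed steel post, same size and height as the tab, 38 mm beyond it along +x. Over the outer faces tab and post measure 48 mm as found, 32 mm squeezed in.
- front_tab (a point): centre of the upright part of the front catch's sliding steel tab, 10 mm thick along its y (the slide direction), 24 mm wide along x, standing 50 mm above the deck; this point is at 100 mm height, 20 mm below its top. Same axes as the heater. The front catch is the one nearer the robot, beside the gate.
- front_post (a point): centre of the front catch's fixed steel post, same size and height as its tab, 38 mm beyond it along -y. Over the outer faces tab and post measure 48 mm as found, 32 mm squeezed in.
- gate_grip (a point): point on the axis of the gate's upright round steel grip post, 14 mm in diameter, which rises from the gate's top edge (85 mm high) to 135 mm; this point is at 115 mm height, 20 mm below the post's top. It turns with the gate, 100 mm from the hinge line.
- gate_hinge (a point): fixed point on the gate's vertical hinge line, at the same height as gate_grip; its frame has the heater's axes. Closed, the grip post stands 100 mm from it along -y; opening carries the post towards -x (to the robot), clockwise seen from above. Gate panel: steel, 120 mm long from the hinge, 8 mm thick, 24 to 85 mm high.
- frame: bystander, to be left alone: brown horn-effect acetate spectacle frame, folded, 135 x 45 x 20 mm, lying in the bay behind the gate; origin at its underside.
- lens: bystander, to be left alone: frosted glass lens, 70 mm across, 7 mm thick, lying on top of the white heater housing (95 mm high); origin at its underside.
- canister: bystander, to be left alone: screw-top aluminium canister, 46 mm across, 52 mm tall, standing before the dark deck; origin at its underside.
- mini_canister: bystander, to be left alone: small screw-top canister, 32 mm across, 34 mm tall, left of the heater; origin at its underside.
- screwdriver: bystander, to be left alone: chrome mini screwdriver with a rotating cap, 120 mm long, 12 mm thick, lying before the heater housing; origin at its underside.
- spray: bystander, to be left alone: white spray bottle, 44 mm across, 130 mm tall, far right; origin at its underside.
- loupe: bystander, to be left alone: black eye loupe, 36 mm across, 28 mm tall, right of the canister, nearer the robot; origin at its underside.

How it is judged:
By the outcome, as a careful person would: the job done as asked, in the order asked, and still so for the second after the job is handed in, while the arm keeps its last pose, push and grip.
It also fails if it takes over 54 s, if anything falls off the work surface, if the arm or the gripper's body presses on something with over 40 N, if the wrist force passes 120 N, or if a joint passes its speed limit or range.

## Robot

A 6-joint arm with a two-finger parallel gripper is mounted at the origin on the work surface. World frame = base frame: x ahead of the robot, y to its left, z up, the work surface at z = 0. Lengths are in mm, angles in rad, forces in N, time in s.
With the tool pointing down it reaches from about 350 to 925 mm from the base axis. Payload 6.4 kg.
Tool frame: the origin (TCP) lies at the very end of the fingers, on their centre line; the grasp point (between the pads) lies 19 mm behind it; z points along the fingers, y is the line along which they close (so a half turn about z gives the same grasp; the last joint's range is limited). The gripper opens to 85 mm and grips with 20 to 120 N. Pads are 22 mm wide; open, the fingers measure 114 mm over their backs; the gripper's body (76 mm by 85 mm) begins 54 mm behind the grasp point. The pads swing forward as they close: fully open they stand 13 mm farther back than shut.
Start: joints at [-1.503, 0.245, 1.558, -0, 1.339, -0.174], TCP at [155.647, -631.101, 231.29] pointing down, gripper open.
Joint ranges: [-3.13, 3.13], [-1.02, 2.26], [0.13, 2.54], [-0.95, 4.09], [0.21, 2.88], [-2.74, 2.74]. Speed limits (rad/s): [2.57, 2.57, 3.14, 3.14, 3.14, 3.14].

## Interface

Orientations are given as a rotation vector (axis times angle).
In Python, from cell import * gives the robot as it stands.
- The arm moves only by the tool arm_command, never from a script. Its argument "targets" is a list that holds one entry, the list of rows, each a list of 7 numbers: the shift along the world's x, y, z in m, then the turn, a rotation vector about the world's x, y, z in rad, then the opening, from 0 (shut) to 1 (fully open). A call has 1 to 10 rows; each row shifts and turns the commanded pose from where the row before left it; what a row does not reach is not made up. A row lasts 1/12 s, in which the tool goes at most 41.7 mm and 7.16 degrees, less where a joint would pass 70% of its speed; a pose out of reach is approached as far as the arm can. A call with a gripper value outside its range is refused whole. The fingers move at their own pace and stop on an object; "force" is the grip in N (left out, the last holds). Time passes only in rows, so rows that do not move let the fingers close. It gives the time, the measured TCP pose, the force, the opening and the grip force at its end, in the units of the state.
- sense(): the state, without advancing time (a new reading comes with each control period).
- get_image(name): name is "scene" or "top" or "wrist"; returns the picture (420x560x3 uint8, red, green, blue); there is no depth.
- calibration(name): a dict with "camera_matrix" (3x3 intrinsics, pixels), "position" and "rotation" of the camera in the world. Camera axes: x right, y down, z forward; pixel columns grow to the right and rows downward; lengths in mm; the calibration is good to about 2 mm. The wrist camera is an equidistant fisheye: a pixel r from the principal point sees the ray r / f radians off the axis. A picture is of the moment at which its call begins: read the wrist's pose just before it. calibration takes no time and is no camera call; for the wrist camera it gives the pose at the moment of the call.
- finish_job(): hands the job in; it is judged then, once.
Trained networks look in the newest picture that a camera, given by its name, has taken for a name from the list of things; names that differ only in an ending like _2 or _b are one class to them, and where a whole thing is asked for, a point or a joint stands for the part that bears it (a point fixed in the world has none). Each returns a list of dicts, best first, with "p" (0 to 1); they miss things now and then, are a little off and sometimes report something else, mostly with a low value. They report only what shows in the picture. A call takes as long as a camera call.
- look_for(camera, label): "extent" ([left, top, right, bottom] in pixels, round what is visible of it).
The state is a dict: "clock": time; "q": joint angles; "dq": joint speeds; "tau": joint torques, N m; "position": TCP position; "ee_rot": TCP orientation; "contact_force": force on the tool from outside, world axes, zero at the start; "torque": the same for the moment, N m; "opening": opening from 0.0 (shut) to 1.0 (fully open); "gripper_force": force on a finger pad.
Only numpy, scipy, OpenCV 4.12 (cv2) and the standard library are available. Lean on these libraries where they do the work, as an engineer would, in place of code of your own. Each camera call takes 0.05 s, during which the arm holds its last target. There are 200 camera calls.

## Working session

There is one attempt and no reset: what is moved stays moved. The work goes in short steps, Python scripts to look and compute and a tool call to move; the robot and the scene stay as the last step left them, time stands still between calls to the robot, and variables do not carry over. Pictures are saved under pics/ and viewed, at most 10 in all, crops included, and the job is handed in when it is done.

Besides the shell and the picture viewer there is one more tool, called after ">>>" as name([rows], argument=value, ...), one row to a line, values as JSON. arm_command: Moves the arm, as the interface text tells. Its arguments: {"type":"object","properties":{"targets":{"type":"array","items":{"type":"array","items":{"type":"array","items":{"type":"number"}}}},"force":{"type":"number"}},"required":["targets"]}

```bash
mkdir -p pics; python3 - <<'E'
from cell import *
import cv2
for n in("scene","top"):
    im=get_image(n); cv2.imwrite(f"pics/{n}0.png",im[:,:,::-1])
    c=calibration(n); print(n,c)
    for l in ["rear_tab","rear_post","front_tab","front_post","gate_grip","gate","rear_catch","front_catch","lens","canister"]:
        print(l,[([round(v) for v in d["extent"]],round(d["p"],2)) for d in look_for(n,l)[:3]])
s=sense();print(s)
E
```

```text
scene {'camera_matrix': array([[415.64310903,   0.        , 284.17637734],
       [  0.        , 415.64310903, 210.57030714],
       [  0.        ,   0.        ,   1.        ]]), 'position': array([1141.16988744,  340.53706534,  792.29555006]), 'rotation': array([-1.3306115, -2.1963236,  0.9454591])}
rear_tab [([225, 217, 241, 235], 0.64)]
rear_post [([194, 193, 380, 367], 0.85)]
front_tab [([242, 204, 271, 230], 0.76)]
front_post [([195, 200, 381, 366], 0.93)]
gate_grip [([267, 218, 308, 270], 0.61)]
gate [([288, 300, 320, 332], 0.25)]
rear_catch [([227, 216, 242, 234], 0.56)]
front_catch [([240, 208, 268, 226], 0.7)]
lens [([266, 217, 305, 271], 0.38)]
canister [([259, 202, 270, 225], 0.6), ([267, 219, 310, 264], 0.25)]
top {'camera_matrix': array([[488.65613004,   0.        , 281.20420303],
       [  0.        , 488.65613004, 219.87711557],
       [  0.        ,   0.        ,   1.        ]]), 'position': array([ 290.04562089,   12.39652238, 1346.22741864]), 'rotation': array([-2.12325989,  2.10725966, -0.22221276])}
rear_tab [([315, 195, 330, 220], 0.68)]
rear_post []
front_tab [(
[... 370 characters left out ...]
[309, 245, 323, 266], 0.83)]
{'clock': 1.1, 'q': array([-1.50311075e+00,  2.45079297e-01,  1.55780846e+00,  1.71312970e-05,
        1.33864959e+00, -1.74115700e-01]), 'dq': array([ 0.00235584,  0.00136257,  0.00061011, -0.00160888,  0.00044645,
        0.0014091 ]), 'tau': array([-1.54781141e-03, -4.29522049e+01, -3.26431918e+01, -1.41408777e-04,
        4.13208836e-04,  2.12934651e-06]), 'position': array([ 155.64519409, -631.11186813,  231.29895354]), 'ee_rot': array([3.11860537e+00, 3.78883014e-01, 2.15296641e-05]), 'contact_force': array([ 0.29332569,  0.35934826, -0.42660334]), 'torque': array([-0.01185527, -0.00237641, -0.03488177]), 'gripper_force': 0.0, 'opening': 1.0004201517110614}
```

```bash
python3 - <<'E'
import cv2
a=cv2.imread("pics/top0.png")[120:300,170:410];cv2.imwrite("pics/top0c.png",cv2.resize(a,(800,600),interpolation=cv2.INTER_CUBIC))
a=cv2.imread("pics/scene0.png")[180:380,180:400];cv2.imwrite("pics/scene0c.png",cv2.resize(a,(660,600),interpolation=cv2.INTER_CUBIC))
E
```

```text
(no output)
```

View pics/top0c.png

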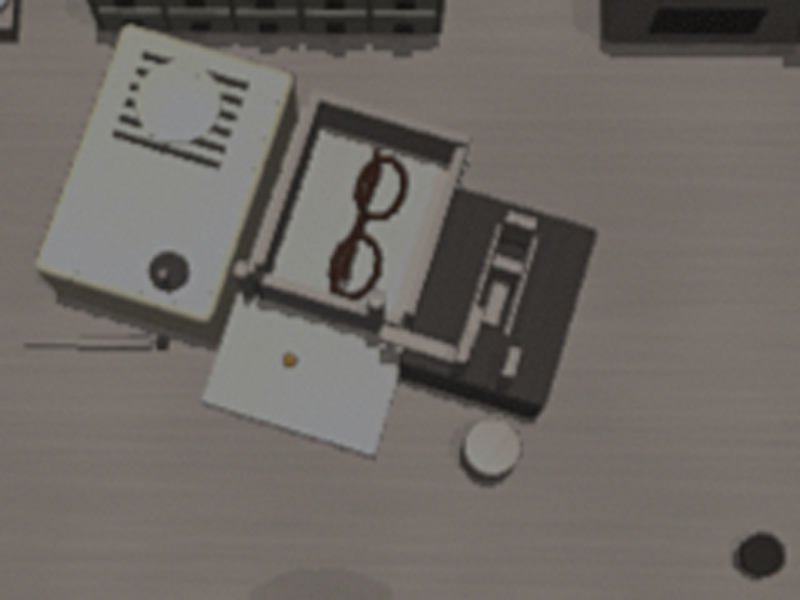

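View pics/scene0c.png

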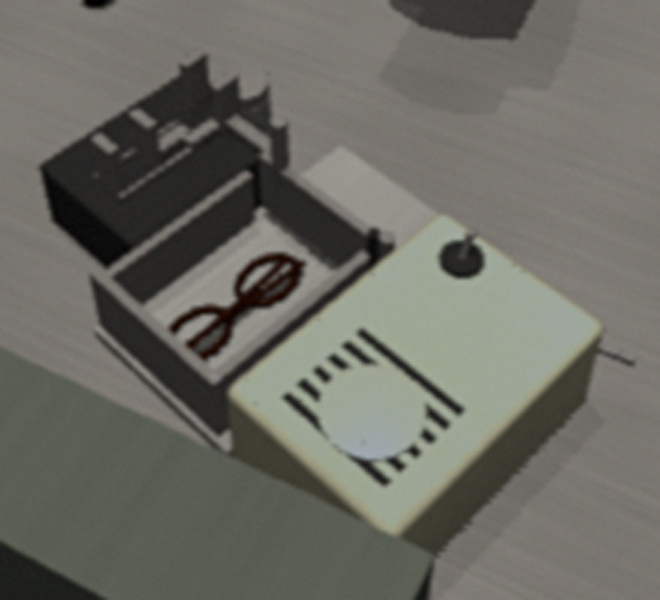

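```bash
cat > h.py <<'E'
from cell import *
import numpy as np, cv2
from scipy.spatial.transform import Rotation as R
def ray(c,px,wrist=False):
    K=np.array(c["camera_matrix"]);u=(px[0]-K[0,2])/K[0,0];v=(px[1]-K[1,2])/K[1,1]
    if wrist:
        r=np.hypot(u,v);d=np.array([u/r*np.sin(r),v/r*np.sin(r),np.cos(r)]) if r>0 else np.array([0,0,1.])
    else: d=np.array([u,v,1.])
    return R.from_rotvec(c["rotation"]).apply(d)
def at(c,px,z,wrist=False):
    d=ray(c,px,wrist);p=np.array(c["position"]);return p+d*(z-p[2])/d[2]
def proj(c,P,wrist=False):
    K=np.array(c["camera_matrix"]);q=R.from_rotvec(c["rotation"]).inv().apply(np.array(P)-c["position"])
    if wrist:
        th=np.arctan2(np.hypot(q[0],q[1]),q[2]);n=np.hypot(q[0],q[1]);q=np.array([q[0]/n*th,q[1]/n*th,1])
    return K[0,0]*q[0]/q[2]+K[0,2],K[1,1]*q[1]/q[2]+K[1,2]
E
python3 - <<'E'
from h import *
c=calibration("top")
f=lambda x,y,z:at(c,(x/3.3333+170,y/3.3333+120),z)[:2].round(1)
for n,x,y,z in [("rp",520,220,120),("rt",508,268,120),("ft",468,340,120),("fp",512,362,120),("grip",376,297,135),("hinge",245,270,95),("can",490,447,52),("loupe",760,555,28)]: print(n,f(x,y,z))
a=f(125,25,95)-f(40,270,95);b=f(597,233,70)-f(540,412,70);d=f(540,412,70)-f(400,370,70);e=f(375,455,24)-f(203,400,24);g=f(295,75,95)-f(125,25,95)
for v in(a,b,d,e,g): print(v,np.degrees(np.arctan2(v[1],v[0])))
E
```

```text
rp [ 636.1 -107.8]
rt [597.5 -98.1]
ft [540.2 -66.8]
fp [ 523.3 -100.4]
grip [570.1   4.3]
hinge [600.4 107.7]
can [466.8 -88.3]
loupe [ 384.3 -306.9]
[206.4 -59.3] -16.029686676034768
[147.2 -48.3] -18.16595652922554
[ -33.  -111.1] -106.54298340456253
[ -44.3 -141.6] -107.37245438256411
[ -41.8 -139.4] -106.6917023386162
```

>>> arm_command([
  [[0.026,0.029,0,0,0,0.058,0.8],[0.026,0.029,0,0,0,0.058,0.8],[0.026,0.029,0,0,0,0.058,0.8],[0.026,0.029,0,0,0,0.058,0.8],[0.026,0.029,0,0,0,0.058,0.8],[0.026,0.029,0,0,0,0.058,0.8],[0.026,0.029,0,0,0,0.058,0.8],[0.026,0.029,0,0,0,0.058,0.8],[0.026,0.029,0,0,0,0.058,0.8],[0.026,0.029,0,0,0,0.058,0.8]],
], force=30)

```text
clock: 1.93
position: [416.7, -339.5, 231.6]
ee_rot: [2.878, 1.258, 0.0]
contact_force: [-0.1, -1.0, -1.0]
opening: 0.799
gripper_force: 0.0
```

>>> arm_command([
  [[0.026,0.029,0,0,0,0.058,0.8],[0.026,0.029,0,0,0,0.058,0.8],[0.026,0.029,0,0,0,0.058,0.8],[0.026,0.029,0,0,0,0.058,0.8],[0.026,0.029,0,0,0,0.058,0.8],[0.026,0.029,0,0,0,0.058,0.8],[0.026,0.029,0,0,0,0.058,0.8],[0,0,0,0,0,0.05,0.8],[0,0,0,0,0,0,0.8]],
])

```text
clock: 2.68
position: [598.5, -136.3, 231.1]
ee_rot: [-2.518, -1.879, 0.0]
contact_force: [-0.0, -0.1, -0.2]
opening: 0.801
gripper_force: 0.0
```

```bash
python3 - <<'E'
from h import *
s=sense();c=calibration("wrist");im=get_image("wrist");cv2.imwrite("pics/w1.png",cv2.resize(im[:,:,::-1],(800,600),interpolation=cv2.INTER_CUBIC))
print(s["clock"],s["position"],s["ee_rot"],s["opening"],s["q"].round(2),c)
for l in ["rear_tab","rear_post","front_tab","front_post","gate_grip"]:
    print(l,[([round(v) for v in d["extent"]],round(d["p"],2)) for d in look_for("wrist",l)[:3]])
hx=np.array([.957,-.289,0]);hy=np.array([.289,.957,0])
for n,P in [("rp",(636,-108,120)),("rt",(597.5,-98,120)),("ft",(540,-67,120)),("fp",(523,-100,120)),("grip",(570,4.3,135)),("hinge",(600.4,107.7,95))]: print(n,np.round(proj(c,P,True)))
E
```

```text
2.6833 [ 598.54867728 -136.30936211  231.10955635] [-2.51784017e+00 -1.87865564e+00  3.52230975e-04] 0.8005244692550325 [-0.41  0.16  1.65 -0.    1.33 -0.12] {'camera_matrix': array([[325.1922621 ,   0.        , 280.15545031],
       [  0.        , 325.1922621 , 210.71443759],
       [  0.        ,   0.        ,   1.        ]]), 'position': array([618.97301552, -68.79799081, 373.70382495]), 'rotation': array([ 2.82984979, -0.41217755, -0.06028951])}
rear_tab [([230, 142, 277, 178], 0.66)]
rear_post [([136, 0, 388, 215], 0.83)]
front_tab [([167, 69, 237, 151], 0.76)]
front_post [([138, 0, 388, 214], 0.57)]
gate_grip [([179, 3, 224, 87], 0.78)]
rp [315. 160.]
rt [265. 162.]
ft [185. 147.]
fp [180. 191.]
grip [189.  47.]
hinge [205. -50.]
```

View pics/w1.png

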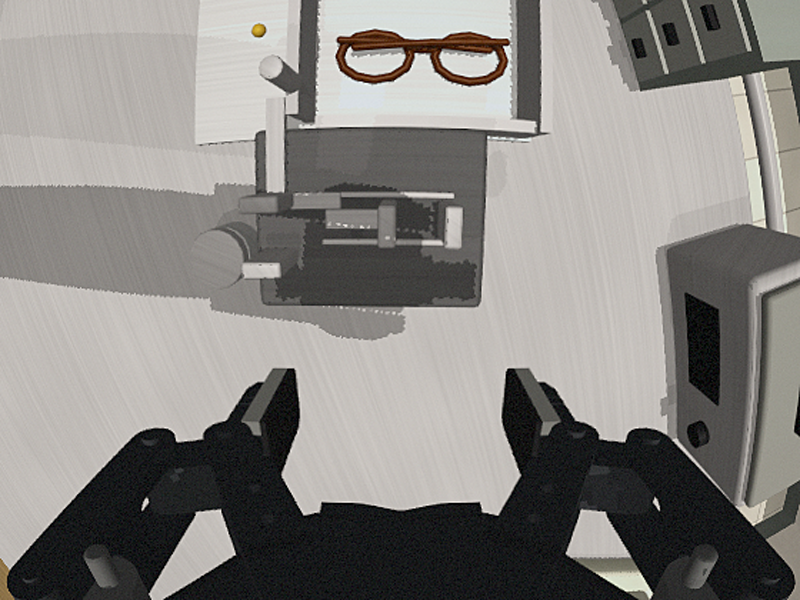

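```bash
python3 - <<'E'
import cv2
a=cv2.imread("pics/w1.png");a=a[130:290,230:490];cv2.imwrite("pics/w1c.png",cv2.resize(a,(780,480),interpolation=cv2.INTER_CUBIC))
E
```

```text
(no output)
```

View pics/w1c.png

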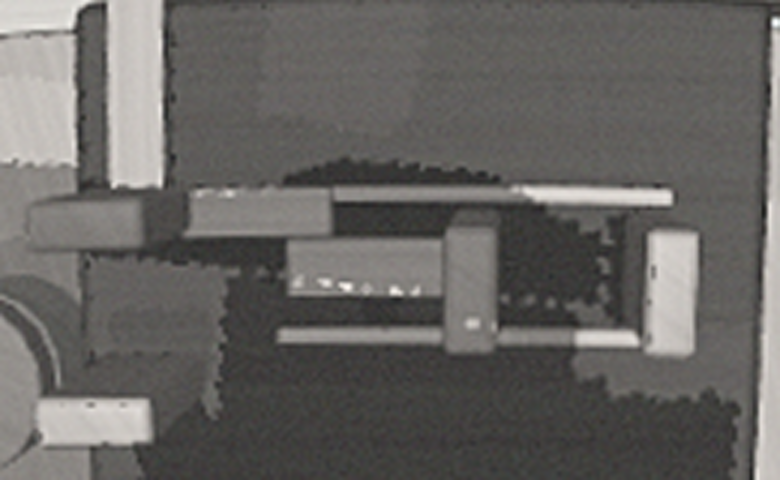

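```bash
python3 - <<'E'
from h import *
c=calibration("wrist")
f=lambda x,y,z:at(c,((230+x/3)/1.42857,(130+y/3)/1.42857),z,True)[:2]
rp,rt,ft,fp=f(672,292,120),f(470,290,120),f(88,223,120),f(95,421,120)
g=at(c,(271/1.42857,65/1.42857),135,True)[:2]
print(rp,rt,ft,fp,"grip",g)
for v in(rp-rt,ft-fp): print(np.linalg.norm(v),np.degrees(np.arctan2(v[1],v[0])))
rl=[f(672,230,120),f(672,355,120),f(647,292,120),f(697,292,120),f(38,421,120),f(152,421,120)]
for i in(0,2,4): v=rl[i]-rl[i+1];print(np.linalg.norm(v),np.degrees(np.arctan2(v[1],v[0])))
v=f(770,440,70)-f(85,440,70);print(np.degrees(np.arctan2(v[1],v[0])))
y=np.radians(-16.8);hx=np.array([np.cos(y),np.sin(y)]);
s=sense();p=s["position"][:2]
for n,P in [("rel ft-rp",ft-rp),("fp-rp",fp-rp),("g-rp",g-rp)]: print(n,P@hx,P@[-hx[1],hx[0]])
print("yaw y",np.degrees(np.arctan2(*R.from_rotvec(s["ee_rot"]).apply([0,1,0])[1::-1])))
print("shift rear", (rp+rt)/2+ 8/2*hx*2 -0*hx -p)
E
```

```text
[ 636.8388665  -110.81114922] [601.43632434 -99.81323391] [537.02390817 -65.54479539] [ 525.11521505 -101.72634005] grip [570.54031689   2.98233945]
37.071473293423296 -17.25757760344003
38.090958843817475 71.78170035900061
23.260543029320253 74.22629739042662
9.264542290774868 163.75469360492747
23.26364801172627 162.29572464420832
-17.071999862766674
rel ft-rp -108.63822134048053 14.484666334151814
fp-rp -109.5810285864318 -23.594622789181077
g-rp -96.35883070641106 89.77433646653056
yaw y -16.919918249580903
shift rear [29.67835502 31.47452802]
```

>>> arm_command([
  [[0.028,0.029,0,0,0,-0.005,0.92],[0,0,-0.03,0,0,0,0.92],[0,0,-0.03,0,0,0,0.92],[0,0,-0.03,0,0,0,0.92],[0,0,-0.025,0,0,0,0.92],[0,0,-0.015,0,0,0,0.92],[0,0,-0.015,0,0,0,0.92],[0,0,0,0,0,0,0.92]],
])

```text
clock: 3.65
position: [622.9, -109.1, 82.6]
ee_rot: [-2.524, -1.861, 0.006]
contact_force: [-0.2, 0.3, -0.1]
opening: 0.918
gripper_force: 0.0
```

```bash
python3 - <<'E'
from h import *
s=sense();print(s["clock"],s["position"],s["opening"],s["contact_force"])
im=get_image("wrist");cv2.imwrite("pics/w2.png",cv2.resize(im[:,:,::-1],(800,600),interpolation=cv2.INTER_CUBIC))
E
```

```text
3.65 [ 622.9425821  -109.11399468   82.58376311] 0.9182507088715108 [-0.23289033  0.28843952 -0.07983081]
```

View pics/w2.png

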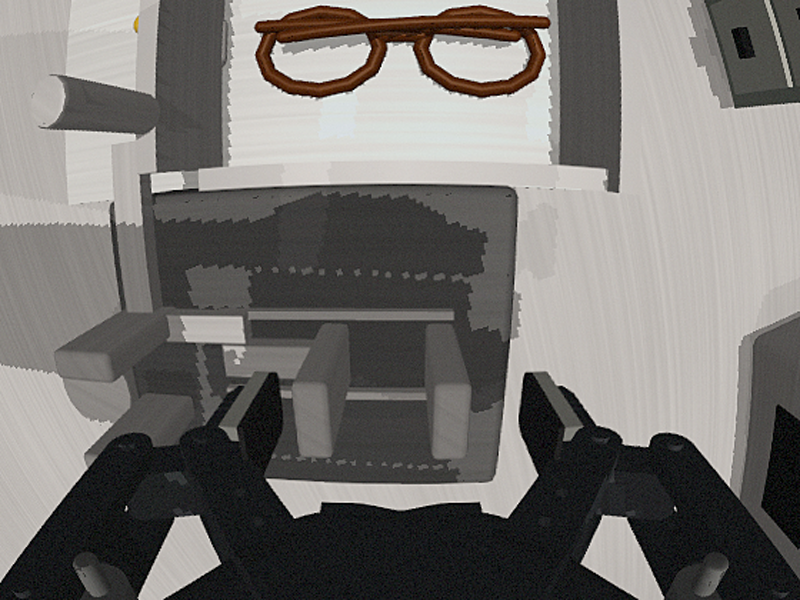

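>>> arm_command([
  [[0.004,0.001,0.002,0,0,0,0.8],[0,0,0,0,0,0,0.7],[0,0,0,0,0,0,0.6],[0,0,0,0,0,0,0.5],[0,0,0,0,0,0,0.4],[0,0,0,0,0,0,0.3],[0,0,0,0,0,0,0.3],[0,0,0,0,0,0,0.3]],
], force=30)

```text
clock: 4.37
position: [626.6, -107.1, 89.3]
ee_rot: [-2.52, -1.864, 0.009]
contact_force: [-18.1, 4.2, 14.9]
opening: 0.363
gripper_force: 30.1
```

>>> arm_command([
  [[0.001,0,0,0,0,0,0.3],[0,0,0,0,0,0,0.3],[0,0,0,0,0,0,0.3]],
], force=45)

```text
clock: 4.62
position: [626.8, -107.1, 89.4]
ee_rot: [-2.519, -1.863, 0.012]
contact_force: [-22.6, 4.4, 18.2]
opening: 0.354
gripper_force: 44.9
```

>>> arm_command([
  [[0,0,0,0,0,0,0.6],[0,0,0,0,0,0,0.8],[0,0,0,0,0,0,0.8],[0,0,0.02,0,0,0,0.8],[0,0,0.03,0,0,0,0.8],[0,0,0.03,0,0,0,0.8],[0,0,0,0,0,0,0.9],[0,0,0,0,0,0,0.9]],
])

```text
clock: 5.28
position: [632.6, -108.7, 171.3]
ee_rot: [2.522, 1.864, 0.006]
contact_force: [-0.6, -0.2, -0.4]
opening: 0.9
gripper_force: 0.0
```

```bash
python3 - <<'E'
from h import *
s=sense();c=calibration("wrist");print(s["clock"],s["position"],s["opening"],s["contact_force"],s["ee_rot"])
print(c["position"],c["rotation"])
im=get_image("wrist");cv2.imwrite("pics/w3.png",cv2.resize(im[:,:,::-1],(800,600),interpolation=cv2.INTER_CUBIC))
E
```

```text
5.2833 [ 632.62781029 -108.74656615  171.26482477] 0.9002947585575872 [-0.58822207 -0.20853862 -0.41034195] [2.52242107 1.86395121 0.0056431 ]
[652.78881552 -41.13770172 313.82963215] [ 2.82699109 -0.42644143 -0.0529505 ]
```

View pics/w3.png

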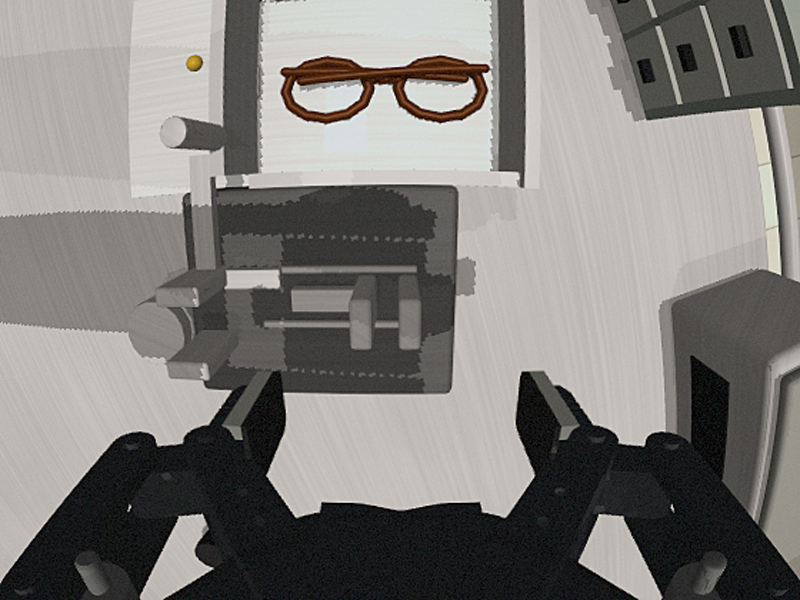

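```bash
python3 - <<'E'
from h import *
c=calibration("wrist")
f=lambda x,y,z=120:at(c,(x/1.42857,y/1.42857),z,True)[:2]
rp,rt,ft,fp,g=f(410,317),f(361,317),f(179,297),f(189,370),f(174,132,135)
print(rp,rt,ft,fp,g,np.linalg.norm(rp-rt),np.linalg.norm(ft-fp))
E
```

```text
[ 637.75043787 -102.63803483] [617.37633394 -96.37205306] [538.34794256 -62.39113914] [526.92260004 -97.6262805 ] [570.7143918    4.59355053] 21.315877611820255 37.04124240262157
```

>>> arm_command([
  [[-0.01,0.002,0.002,0,0,0.123,0.9],[-0.01,0.002,0,0,0,0.123,0.9],[-0.01,0.002,0,0,0,0.123,0.9],[-0.01,0.002,0,0,0,0.123,0.9],[-0.01,0.002,0,0,0,0.123,0.9],[-0.01,0.002,0,0,0,0.123,0.9],[-0.01,0.002,0,0,0,0.123,0.9],[-0.01,0.002,0,0,0,0.123,0.9],[-0.01,0.002,0,0,0,0.123,0.9],[-0.01,0.002,0,0,0,0.123,0.9]],
])

```text
clock: 6.17
position: [529.3, -87.6, 168.4]
ee_rot: [-0.976, -2.983, -0.0]
contact_force: [-0.1, 0.1, -0.2]
opening: 0.9
gripper_force: 0.0
```

>>> arm_command([
  [[-0.001,0,0,0,0,0.123,0.9],[0,0,0,0,0,0.123,0.9],[0,0,0,0,0,0.09,0.9],[0,0,0,0,0,0,0.9],[0,0,0,0,0,0,0.9]],
])

```text
clock: 6.58
position: [529.0, -87.8, 168.9]
ee_rot: [-0.477, -3.103, -0.001]
contact_force: [0.2, 0.3, -0.2]
opening: 0.901
gripper_force: 0.0
```

```bash
python3 - <<'E'
from h import *
s=sense();c=calibration("wrist");print(s["clock"],s["position"],s["opening"],s["contact_force"],s["ee_rot"])
print("yaw y",np.degrees(np.arctan2(*R.from_rotvec(s["ee_rot"]).apply([0,1,0])[1::-1])))
im=get_image("wrist");cv2.imwrite("pics/w4.png",cv2.resize(im[:,:,::-1],(800,600),interpolation=cv2.INTER_CUBIC))
E
```

```text
6.5833 [529.01021891 -87.84298171 168.94569364] 0.9008378836107181 [ 0.21425947  0.27956157 -0.18067089] [-4.77273922e-01 -3.10295671e+00 -8.41010439e-04]
yaw y 72.5114157662197
```

View pics/w4.png

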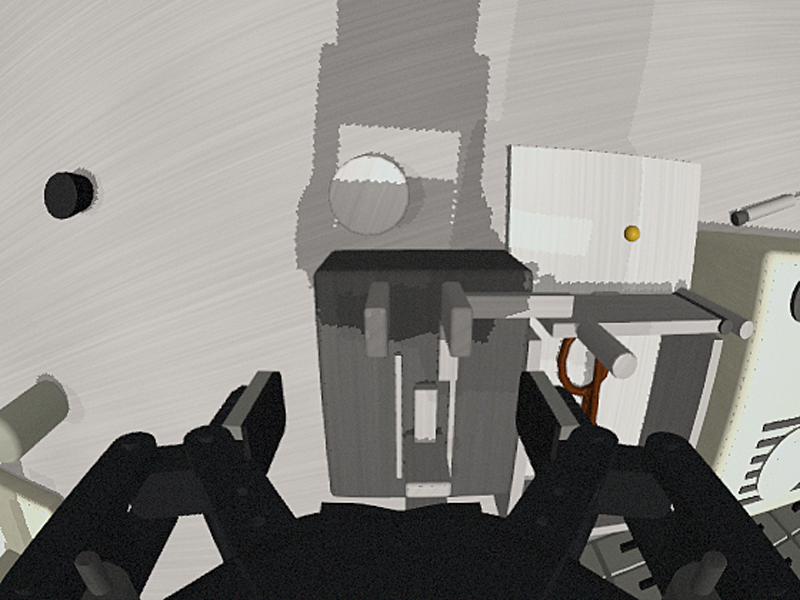

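```bash
python3 - <<'E'
from h import *
c=calibration("wrist")
f=lambda x,y,z=120:at(c,(x/1.42857,y/1.42857),z,True)[:2]
fp,ft,g,h=f(376.5,331),f(460,331),f(624,366,135),f(744,328,95)
print(fp,ft,g,h,np.linalg.norm(ft-fp),g-h)
E
```

```text
[524.45017414 -98.15652751] [535.5883066  -63.08203658] [570.16598946   4.74737287] [601.304874   109.63584139] 36.80051505803656 [ -31.13888455 -104.88846852]
```

>>> arm_command([
  [[0,-0.001,-0.02,0,0,0,0.9],[0,0,-0.02,0,0,0,0.9],[0,0,-0.02,0,0,0,0.9],[0,0,-0.012,0,0,0,0.9],[0,0,-0.008,0,0,0,0.9],[0,0,0,0,0,0,0.9],[0,0,0,0,0,0,0.9]],
], force=30)

```text
clock: 7.22
position: [529.9, -89.2, 90.5]
ee_rot: [0.475, 3.105, 0.0]
contact_force: [-0.1, -1.1, 0.5]
opening: 0.902
gripper_force: 0.0
```

>>> arm_command([
  [[-0.001,0,-0.002,0,0,0,0.8],[0,0,0,0,0,0,0.7],[0,0,0,0,0,0,0.6],[0,0,0,0,0,0,0.5],[0,0,0,0,0,0,0.4],[0,0,0,0,0,0,0.3],[0,0,0,0,0,0,0.3],[0,0,0,0,0,0,0.3],[0,0,0,0,0,0,0.3]],
], force=35)

```text
clock: 7.97
position: [529.5, -88.4, 89.1]
ee_rot: [0.473, 3.104, 0.002]
contact_force: [1.8, 6.6, 5.2]
opening: 0.364
gripper_force: 34.9
```

>>> arm_command([
  [[0,0,0,0,0,0,0.6],[0,0,0,0,0,0,0.8],[0,0,0,0,0,0,0.8],[0,0,0.03,0,0,0,0.8],[0,0,0.03,0,0,0,0.8],[0,0,0.03,0,0,0,0.8],[0.01,0.02,0,0,0,-0.12,0.7],[0.01,0.02,0,0,0,-0.12,0.7],[0.01,0.02,0,0,0,-0.12,0.7],[0.01,0.02,0,0,0,-0.12,0.7]],
])

```text
clock: 8.8
position: [568.8, -8.7, 178.3]
ee_rot: [1.208, 2.9, -0.001]
contact_force: [0.8, -0.6, -0.6]
opening: 0.699
gripper_force: 0.0
```

>>> arm_command([
  [[0.001,0.013,0,0,0,-0.12,0.7],[0,0,0,0,0,-0.12,0.7],[0,0,0,0,0,-0.12,0.7],[0,0,0,0,0,-0.12,0.7],[0,0,0,0,0,-0.12,0.7],[0,0,0,0,0,-0.12,0.7],[0,0,0,0,0,-0.12,0.7],[0,0,0,0,0,-0.12,0.7],[0,0,0,0,0,-0.12,0.7],[0,0,0,0,0,0,0.7]],
])

```text
clock: 9.63
position: [569.4, 3.5, 177.9]
ee_rot: [-2.523, -1.872, 0.001]
contact_force: [0.5, 0.3, -0.4]
opening: 0.698
gripper_force: 0.0
```

```bash
python3 - <<'E'
from h import *
s=sense();c=calibration("wrist");print(s["clock"],s["position"],s["opening"],s["contact_force"])
print("yaw y",np.degrees(np.arctan2(*R.from_rotvec(s["ee_rot"]).apply([0,1,0])[1::-1])))
im=get_image("wrist");cv2.imwrite("pics/w5.png",cv2.resize(im[:,:,::-1],(800,600),interpolation=cv2.INTER_CUBIC))
print(np.array(proj(c,(570.3,4.5,135),True))*1.42857)
E
```

```text
9.6333 [569.36103376   3.53036559 177.90713935] 0.6978709376283668 [ 0.4513951   0.32155541 -0.44740912]
yaw y -16.854603399693918
[401.4237411  335.06081386]
```

View pics/w5.png

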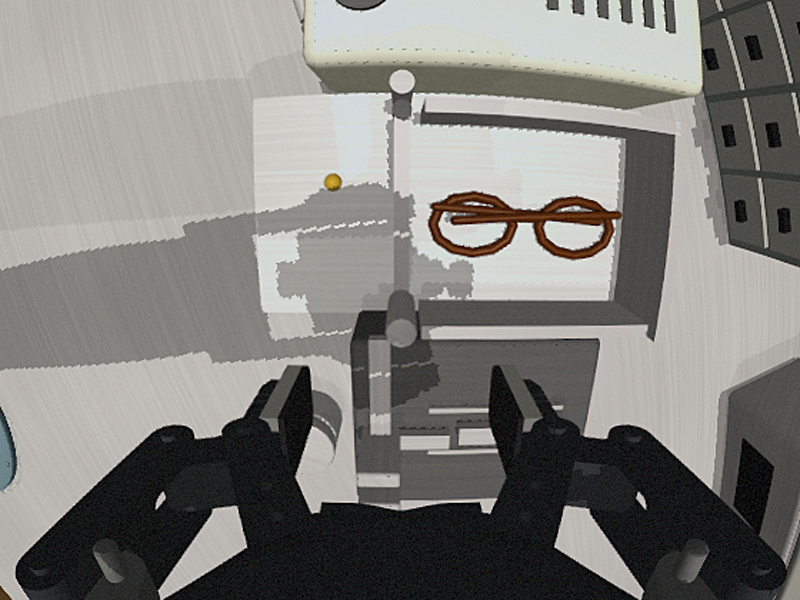

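>>> arm_command([
  [[0.001,0.001,-0.02,0,0,0,0.7],[0,0,-0.02,0,0,0,0.6],[0,0,-0.02,0,0,0,0.5],[0,0,-0.02,0,0,0,0.4],[0,0,0,0,0,0,0.3],[0,0,0,0,0,0,0.2],[0,0,0,0,0,0,0.1],[0,0,0,0,0,0,0.1],[0,0,0,0,0,0,0.1]],
], force=60)

```text
clock: 10.43
position: [570.3, 4.9, 98.5]
ee_rot: [-2.52, -1.875, 0.001]
contact_force: [-0.9, -1.1, -5.5]
opening: 0.148
gripper_force: 58.6
```

```bash
python3 - <<'E'
from h import *
s=sense();print(s["clock"],s["position"],s["opening"],s["contact_force"],s["gripper_force"])
hy=np.array([.2924,.9563]);hx=np.array([.9563,-.2924])
p=s["position"][:2];h=p+100*hy;print("hinge",h)
E
```

```text
10.4333 [570.32089766   4.85730024  98.47175511] 0.1480933559504198 [-0.94079905 -1.14576686 -5.54623004] 58.57994735240936
hinge [599.56089766 100.48730024]
```

```bash
python3 - <<'E'
import numpy as np,json
hy=np.array([.2924,.9563]);hx=np.array([.9563,-.2924])
P=lambda t:-0.1*(np.cos(t)*hy+np.sin(t)*hx)
prev=P(0)
for k in range(5):
    rows=[]
    for i in range(10):
        n=prev+np.round(P((k*10+i+1)*.0314)-prev,4); d=n-prev; prev=n
        rows.append([round(d[0],4),round(d[1],4),0,0,0,-0.0314,0.1])
    print(json.dumps([rows]))
E
```

```text
[[[-0.003, 0.001, 0, 0, 0, -0.0314, 0.1], [-0.0029, 0.001, 0, 0, 0, -0.0314, 0.1], [-0.003, 0.0012, 0, 0, 0, -0.0314, 0.1], [-0.0028, 0.0012, 0, 0, 0, -0.0314, 0.1], [-0.0029, 0.0013, 0, 0, 0, -0.0314, 0.1], [-0.0028, 0.0015, 0, 0, 0, -0.0314, 0.1], [-0.0027, 0.0015, 0, 0, 0, -0.0314, 0.1], [-0.0028, 0.0016, 0, 0, 0, -0.0314, 0.1], [-0.0026, 0.0016, 0, 0, 0, -0.0314, 0.1], [-0.0026, 0.0018, 0, 0, 0, -0.0314, 0.1]]]
[[[-0.0026, 0.0018, 0, 0, 0, -0.0314, 0.1], [-0.0024, 0.002, 0, 0, 0, -0.0314, 0.1], [-0.0025, 0.002, 0, 0, 0, -0.0314, 0.1], [-0.0023, 0.002, 0, 0, 0, -0.0314, 0.1], [-0.0023, 0.0022, 0, 0, 0, -0.0314, 0.1], [-0.0022, 0.0022, 0, 0, 0, -0.0314, 0.1], [-0.0022, 0.0023, 0, 0, 0, -0.0314, 0.1], [-0.0021, 0.0023, 0, 0, 0, -0.0314, 0.1], [-0.002, 0.0024, 0, 0, 0, -0.0314, 0.1], [-0.0019, 0.0025, 0, 0, 0, -0.0314, 0.1]]]
[[[-0.0019, 0.0026, 0, 0, 0, -0.0314, 0.1], [-0.0017, 0.0026, 0, 0, 0, -0.0314, 0.1], [-0.0017, 0.0026, 0, 0, 0, -0.0314, 0.1], [-0.0016, 0.0027, 0, 0, 0, -0.0314, 0.1], [-0.0015, 0.0028, 0, 0, 0, -0.0314, 0.1], [-0.0015, 0.0027, 0, 0, 0, -0.0314, 0.1], [-0.0013
[... 291 characters left out ...]
007, 0.003, 0, 0, 0, -0.0314, 0.1], [-0.0006, 0.0031, 0, 0, 0, -0.0314, 0.1], [-0.0005, 0.0031, 0, 0, 0, -0.0314, 0.1], [-0.0004, 0.0031, 0, 0, 0, -0.0314, 0.1], [-0.0003, 0.0032, 0, 0, 0, -0.0314, 0.1], [-0.0002, 0.0031, 0, 0, 0, -0.0314, 0.1], [-0.0001, 0.0031, 0, 0, 0, -0.0314, 0.1]]]
[[[-0.0001, 0.0032, 0, 0, 0, -0.0314, 0.1], [0.0001, 0.0031, 0, 0, 0, -0.0314, 0.1], [0.0002, 0.0031, 0, 0, 0, -0.0314, 0.1], [0.0003, 0.0032, 0, 0, 0, -0.0314, 0.1], [0.0004, 0.0031, 0, 0, 0, -0.0314, 0.1], [0.0005, 0.0031, 0, 0, 0, -0.0314, 0.1], [0.0006, 0.0031, 0, 0, 0, -0.0314, 0.1], [0.0006, 0.003, 0, 0, 0, -0.0314, 0.1], [0.0008, 0.0031, 0, 0, 0, -0.0314, 0.1], [0.0009, 0.003, 0, 0, 0, -0.0314, 0.1]]]
```

>>> arm_command([
  [[-0.003,0.001,0,0,0,-0.0314,0.1],[-0.003,0.001,0,0,0,-0.0314,0.1],[-0.003,0.001,0,0,0,-0.0314,0.1],[-0.003,0.001,0,0,0,-0.0314,0.1],[-0.003,0.0015,0,0,0,-0.0314,0.1],[-0.003,0.0015,0,0,0,-0.0314,0.1],[-0.0025,0.0015,0,0,0,-0.0314,0.1],[-0.0025,0.0015,0,0,0,-0.0314,0.1],[-0.0025,0.0015,0,0,0,-0.0314,0.1],[-0.0025,0.002,0,0,0,-0.0314,0.1]],
])

```text
clock: 11.27
position: [542.5, 18.3, 98.5]
ee_rot: [2.783, 1.456, -0.0]
contact_force: [-1.4, -1.2, -6.2]
opening: 0.145
gripper_force: 58.6
```

>>> arm_command([
  [[-0.0026,0.0018,0,0,0,-0.0314,0.1],[-0.0024,0.002,0,0,0,-0.0314,0.1],[-0.0025,0.002,0,0,0,-0.0314,0.1],[-0.0023,0.002,0,0,0,-0.0314,0.1],[-0.0023,0.0022,0,0,0,-0.0314,0.1],[-0.0022,0.0022,0,0,0,-0.0314,0.1],[-0.0022,0.0023,0,0,0,-0.0314,0.1],[-0.0021,0.0023,0,0,0,-0.0314,0.1],[-0.002,0.0024,0,0,0,-0.0314,0.1],[-0.0019,0.0025,0,0,0,-0.0314,0.1]],
])

```text
clock: 12.1
position: [519.7, 39.8, 98.5]
ee_rot: [2.976, 1.004, -0.002]
contact_force: [-1.5, -1.7, -5.9]
opening: 0.144
gripper_force: 58.7
```

```bash
python3 - <<'E'
from h import *
im=get_image("top")[120:300,170:410,::-1];cv2.imwrite("pics/t6.png",cv2.resize(im,(800,600),interpolation=cv2.INTER_CUBIC))
im=get_image("wrist");cv2.imwrite("pics/w6.png",cv2.resize(im[:,:,::-1],(800,600),interpolation=cv2.INTER_CUBIC))
E
```

```text
(no output)
```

View pics/w6.png

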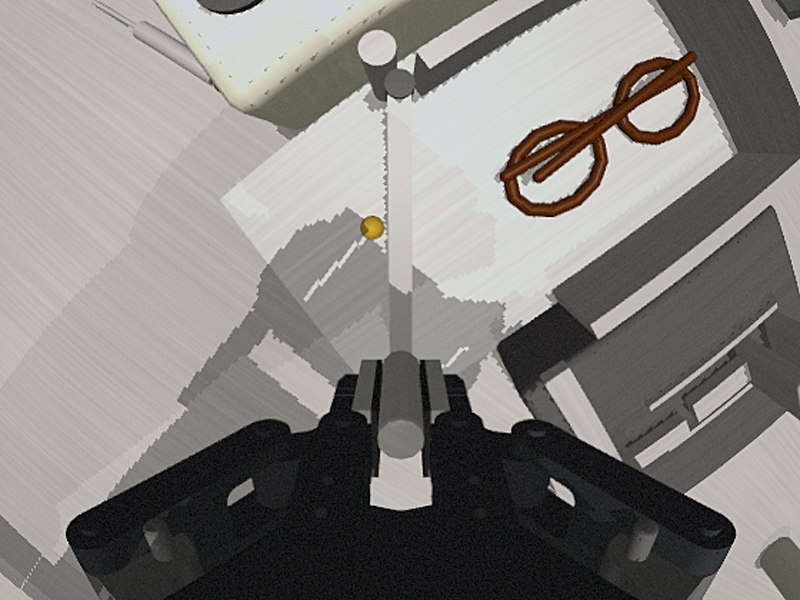

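>>> arm_command([
  [[-0.0019,0.0026,0,0,0,-0.0314,0.1],[-0.0017,0.0026,0,0,0,-0.0314,0.1],[-0.0017,0.0026,0,0,0,-0.0314,0.1],[-0.0016,0.0027,0,0,0,-0.0314,0.1],[-0.0015,0.0028,0,0,0,-0.0314,0.1],[-0.0015,0.0027,0,0,0,-0.0314,0.1],[-0.0013,0.0029,0,0,0,-0.0314,0.1],[-0.0013,0.0029,0,0,0,-0.0314,0.1],[-0.0011,0.0029,0,0,0,-0.0314,0.1],[-0.0011,0.0029,0,0,0,-0.0314,0.1]],
])

```text
clock: 13.03
position: [504.8, 66.9, 98.5]
ee_rot: [3.096, 0.527, -0.004]
contact_force: [-4.7, -4.3, -2.5]
opening: 0.146
gripper_force: 59.4
```

>>> arm_command([
  [[-0.001,0.003,0,0,0,-0.0314,0.1],[-0.0009,0.003,0,0,0,-0.0314,0.1],[-0.0007,0.0031,0,0,0,-0.0314,0.1],[-0.0007,0.003,0,0,0,-0.0314,0.1],[-0.0006,0.0031,0,0,0,-0.0314,0.1],[-0.0005,0.0031,0,0,0,-0.0314,0.1],[-0.0004,0.0031,0,0,0,-0.0314,0.1],[-0.0003,0.0032,0,0,0,-0.0314,0.1],[-0.0002,0.0031,0,0,0,-0.0314,0.1],[-0.0001,0.0031,0,0,0,-0.0314,0.1]],
])

```text
clock: 13.87
position: [498.6, 98.4, 98.4]
ee_rot: [3.141, 0.036, -0.006]
contact_force: [-7.9, -2.4, -0.5]
opening: 0.142
gripper_force: 59.5
```

>>> arm_command([
  [[-0.0001,0.0032,0,0,0,-0.0314,0.1],[0.0001,0.0031,0,0,0,-0.0314,0.1],[0.0002,0.0031,0,0,0,-0.0314,0.1],[0.0003,0.0032,0,0,0,-0.0314,0.1],[0.0004,0.0031,0,0,0,-0.0314,0.1],[0.0005,0.0031,0,0,0,-0.0314,0.1],[0.0006,0.0031,0,0,0,-0.0314,0.1],[0.0006,0.003,0,0,0,-0.0314,0.1],[0.0008,0.0031,0,0,0,-0.0314,0.1],[0.0009,0.003,0,0,0,-0.0314,0.1]],
])

```text
clock: 14.7
position: [502.6, 129.9, 98.4]
ee_rot: [3.108, -0.456, -0.008]
contact_force: [-9.1, 0.5, 0.5]
opening: 0.144
gripper_force: 59.8
```

>>> arm_command([
  [[0,0,0,0,0,0,0.1],[0,0,0,0,0,0,0.1],[0,0,0,0,0,0,0.1],[0,0,0,0,0,0,0.1],[0,0,0,0,0,0,0.1],[0,0,0,0,0,0,0.1]],
])

```text
clock: 15.2
position: [502.6, 130.0, 98.4]
ee_rot: [-3.109, 0.453, 0.007]
contact_force: [-8.6, 1.0, 0.4]
opening: 0.144
gripper_force: 59.8
```

```bash
python3 - <<'E'
from h import *
s=sense();p=s["position"][:2];hy=np.array([.2924,.9563]);hx=np.array([.9563,-.2924])
for h in ([599.6,100.5],[600.5,103]):
    d=p-h;print(np.linalg.norm(d),np.arctan2(-d@hx,-d@hy))
print(s["clock"],s["dq"].round(4))
im=get_image("wrist");cv2.imwrite("pics/w7.png",cv2.resize(im[:,:,::-1],(800,600),interpolation=cv2.INTER_CUBIC))
E
```

```text
101.3582129256513 1.5695339751191395
101.52592072412584 1.5433925073416783
15.2 [-0.0001 -0.0003  0.0008 -0.0008 -0.0007 -0.0003]
```

View pics/w7.png

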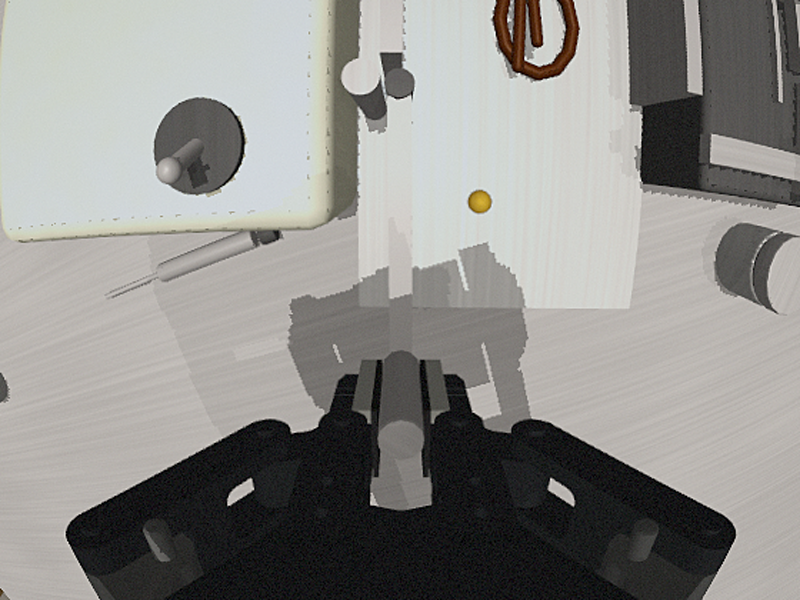

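>>> arm_command([
  [[0.0005,0.002,0,0,0,-0.02,0.1],[0,0,0,0,0,0,0.1],[0,0,0,0,0,0,0.1],[0,0,0,0,0,0,0.1]],
])

```text
clock: 15.58
position: [503.2, 131.9, 98.4]
ee_rot: [3.104, -0.484, -0.007]
contact_force: [-8.9, 0.8, 0.2]
opening: 0.147
gripper_force: 59.7
```

```bash
python3 - <<'E'
from h import *
s=sense();print(s["position"],s["contact_force"],s["opening"]);print(finish_job())
E
```

```text
[503.2148569  131.90781113  98.42711127] [-8.8681132   0.79826304  0.24668949] 0.1468180620093881
the job is handed in; nothing more can be done
None
```

I squeezed the rear catch in, then the front one, swung the gate past the detent to about square (an estimated 1.56–1.59 rad), and handed the job in at about 15.6 s with the gripper still holding the post. I saw no sign of anything else being disturbed, though I didn't view a last overall picture to confirm that or the catches.

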